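Draw the spatula out from under the saucer and lay it on the chapati board

ROBOT

A 6-joint arm with a two-finger parallel gripper is mounted at the origin on the work surface. World frame = base frame: x ahead of the robot, y to its left, z up, the work surface at z = 0. Lengths are in mm, angles in rad, forces in N, time in s.
With the tool pointing down it reaches from about 325 to 1000 mm from the base axis. Payload 5.1 kg.
Tool frame: the origin (TCP) lies between the finger pads; the fingertips stand 14 mm ahead of it and the grasp point (between the pads) lies 5 mm behind it (env.tip_reach is the distance from the TCP to the fingertips, in mm); x points along the fingers, y is the direction in which the jaws open and shut, and the axes are right-handed (so a half turn about x gives the same grasp; the last joint's range is limited). The gripper opens to 85 mm and grips with 20 to 120 N. Pads are 22 mm wide; open, the fingers measure 114 mm over their backs; the gripper's body (76 mm by 85 mm) begins 54 mm behind the grasp point. The pads swing forward as they close: fully open they stand 13 mm farther back than shut.
Start: joints at [-0.083, 0.124, 1.65, -0, 1.367, -0.083], TCP at [649.988, -0.028, 245.322] pointing down, gripper open.
Joint ranges: [-2.61, 2.61], [-1.02, 2.33], [0.03, 2.71], [-1.35, 4.49], [0.32, 2.68], [-2.91, 2.91]. Speed limits (rad/s): [2.57, 2.57, 3.14, 3.14, 3.14, 3.14].

INTERFACE

Orientations are given as a rotation vector (axis times angle).
In Python, from cell import env, imaging, workorder, nets gives the robot as it stands.
- The arm moves only by the tool arm_command, never from a script. Its argument "plan" is a list of rows, each a list of 7 numbers: the gripper's target within -1 to 1 (shut at 1, half-way at 0, fully open at -1), then the shift along the tool's x, y, z in mm, then the turn, a rotation vector about the tool's x, y, z in units of 10 degrees (1.0 is 10 degrees). A call has 1 to 10 rows; each row is the pose to reach, as a shift and turn from the pose commanded when the call began, along the tool's axes at that moment; what a row does not reach only later rows make up. A row lasts 1/8 s, in which the tool goes at most 62.5 mm and 10.7 degrees, less where a joint would pass 70% of its speed; a pose out of reach is approached as far as the arm can. A call with a gripper value outside its range is refused whole. The fingers move at their own pace and stop on an object; "newtons" is the grip in N (left out, the last holds). Time passes only in rows, so rows that repeat a pose let the fingers close. It gives the time, the measured TCP pose, the force and the opening at its end, in the units of the state.
- env.sense(): the state, without advancing time (a new reading comes with each control period).
- imaging.grab_frame(name): name is "scene" or "side" or "wrist"; returns a dict with "img" (420x560x3 uint8, blue, green, red), "K" (3x3 intrinsics, pixels), "k1" (the pictures are not rectified: a ray, as slopes to the right and down, at radius r is drawn at 1 + k1 r^2 times it, then the intrinsics apply), "origin" and "orientation" of the camera in the world. Camera axes: x right, y down, z forward; pixel columns grow to the right and rows downward; lengths in mm; the calibration is good to about 2 mm. A picture is of the moment at which its call begins. There is no depth.
- workorder.finish_job(): hands the job in, once; it reports no verdict.
Trained networks look in a picture, given as the dict that the camera call returned (one of the last four; its "shot" number tells which), for a name from the list of things; names that differ only in an ending like _2 or _b are one class to them, and where a whole thing is asked for, a point or a joint stands for the part that bears it (a point fixed in the world has none). Each returns a list of dicts, best first, with "conf" (0 to 1); they miss things now and then, are a little off and sometimes report something else, mostly with a low value. They report only what shows in the picture. A call takes as long as a camera call. They do not tell look-alikes from the thing itself.
- nets.regions_of(label, picture): "mask" (420x560 bool, what is visible of it) and "extent" ([left, top, right, bottom] in pixels, round what is visible of it).
The state is a dict: "t": time; "qpos": joint angles; "dq": joint speeds; "joint_torque": joint torques, N m; "ee_pos": TCP position; "tool_rot": TCP orientation; "force": force on the tool from outside, world axes, zero at the start; "wrist_torque": the same for the moment, N m; "grip_width": finger opening in mm.
Only numpy, scipy, OpenCV 4.12 (cv2) and the standard library are available. Lean on these libraries where they do the work, as an engineer would, in place of code of your own. Each camera call takes 0.05 s, during which the arm holds its last target.

TASK

Grip the flat spatula by its black handle and slide it straight out from under the saucer and canister, without touching those two or toppling them: they stay behind in their wire rack, the canister upright on the saucer. Then lower the spatula onto the round wooden chapati board and leave it lying flat, its whole blade on the board (the handle may overhang). Do not drop it from a height, and leave the board and everything else where they are.

Things in the scene. Friction and masses are not known exactly. Their poses are not given: they have to be found in the camera images.
- spatula_grip (a point): Centre of the spatula's black plastic handle, half-way up (10 mm above the underside). Handle 90 mm long (x), 24 wide (y), 20 high. Axes: x from handle to blade, z up. The spatula is rigid, 160 g, 240 mm long; its flat underside lies on the counter at the start; centre of mass about 85 mm along +x from here.
- spatula_blade (a point): Centre of the underside of the spatula's flat aluminium blade, 145 mm along +x from the handle's centre and 10 mm below it; same axes. The blade is 100 mm long (x), 80 mm wide (y), 4 mm thick. A flat neck, 30 mm wide and 4 mm thick, joins it to the handle.
- rack: Fixed steel wire rack, no floor: four posts 8 mm thick, 45 mm high, stand a few mm off the saucer's rim and hold it back; a wire joins their tops round the back. Origin on the counter at the middle. Open mouth towards -x, between posts at x -62, y +56 and -56 mm: the handle sticks out there, and the blade slides out along -x; it is clear of saucer and rack after about 135 mm.
- saucer_center (a point): Centre of the white ceramic saucer, half-way up: 150 mm across the rim, 20 mm high, foot 84 mm across, 200 g; loose, it rests on the spatula's blade at the start and comes down 4 mm onto the counter when the blade is out. z up.
- canister_center (a point): Centre of the green plastic canister with white clip-on lid, half-way up: 80 mm across, 100 mm high, 120 g; loose, it stands on the saucer. z is its upright axis.
- board_top (a point): Centre of the top face of the round beech chapati board: 220 mm across, 25 mm high, 800 g, loose on the counter; top face 25 mm above the counter. z up.
- rolling_pin: Bystander: steel rolling pin lying down, 330 mm long along its x, 44 mm thick; origin under its middle.
- mug: Bystander: blue mug, 80 mm across, 90 mm high; origin under its centre.
- jar: Bystander: amber jar with red cap, 70 mm across, 110 mm high; origin under its centre.
- bowl: Bystander: steel bowl, 120 mm across, 50 mm high; origin under its centre.
- tin: Bystander: yellow tin, 80 mm across, 100 mm high; origin under its centre.
Mind the look-alikes: they are no part of the job. What is shaped like the part that bears canister_center but purple or turquoise is not meant. Several things look just like the part that bears board_top: the one meant starts farthest to the robot's left.

How it is judged (in metres and radians):
On the way:
1. the spatula's blade is drawn out of the rack's mouth along the counter, clear of the saucer (x of spatula_blade in the frame of rack below -0.122 m and angle between canister_center's own z axis and vertical below 0.15 rad and horizontal distance between saucer_center and rack below 0.03 m), for 0.1 s.
At the end, for the whole second after the job is handed in: The spatula lies flat (within 0.08 rad) and still on the board, its blade's centre within 60 mm of the board's centre; the saucer stands level on the counter within 25 mm of the rack's middle, the canister upright on it within 25 mm of its centre; the board is within 40 mm of where it was (horizontal distance between spatula_blade and board_top below 0.06 m and z of spatula_blade in the frame of board_top between -0.005 and 0.01 m and angle between each of spatula_blade, saucer_center's own z axis and vertical below 0.08 rad and linear speed of spatula below 0.02 m/s and horizontal distance between saucer_center and rack below 0.025 m and height (world z) of saucer_center below 0.015 m and horizontal distance between canister_center and saucer_center below 0.025 m and angle between canister_center's own z axis and vertical below 0.1 rad and height (world z) of canister_center above 0.045 m and distance of board_top from where it was at the start of the episode below 0.04 m); the robot touches nothing.
It fails at once if the robot touches the saucer or the canister (over 1 N) (contact force between any of the fingers, the arm and saucer above 1 N or contact force between any of the fingers, the arm and canister above 1 N).
It fails at once if the canister or saucer tips by more than 0.35 rad (angle between any of canister_center, saucer_center's own z axis and vertical above 0.35 rad).
It fails at once if the spatula is let go more than 35 mm above the board (contact force between the fingers and spatula below 0.05 N and height (world z) of each of spatula_blade, spatula_grip above 0.06 m).
It fails at once if a bystander is shifted (mug, jar, bowl or tin by 30 mm, rolling pin by 50 mm) (distance of any of mug, jar, bowl, tin from where it was at the start of the episode above 0.03 m or distance of rolling_pin from where it was at the start of the episode above 0.05 m).
It also fails if it takes over 40 s, if anything falls off the work surface, if the arm or the gripper's body presses on something with over 40 N, if the wrist force passes 120 N, or if a joint passes its speed limit or range.

## Working session

There is one attempt and no reset: what is moved stays moved. The work goes in short steps, Python scripts to look and compute and a tool call to move; the robot and the scene stay as the last step left them, time stands still between calls to the robot, and variables do not carry over. Pictures are saved under pics/ and viewed, and the job is handed in when it is done.

Besides the shell and the picture viewer there is one more tool, called after "Call:" by a JSON object that holds its "name" and its "arguments". arm_command: Moves the arm, as the interface text tells. Its arguments: {"type":"object","properties":{"plan":{"type":"array"},"newtons":{"type":"number"}},"required":["plan"]}

```bash
mkdir -p pics; ls; cat > look.py <<'E'
from cell import env, imaging, workorder, nets
import cv2, numpy as np, pickle
E
python3 - <<'E'
from look import *
for n in ["scene","side","wrist"]:
    p=imaging.grab_frame(n); cv2.imwrite(f"pics/{n}0.png",p["img"]); pickle.dump(p,open(f"{n}0.pkl","wb"))
    print(n,p["K"].tolist(),p["k1"],p["origin"],p["orientation"])
s=env.sense(); print(s)
E
```

```text
pics
scene [[407.7193832425255, 0.0, 282.99061602174254], [0.0, 407.7193832425255, 204.84556869563286], [0.0, 0.0, 1.0]] -0.11775352599560636 [1024.56166954  653.38687384 1025.25082265] [-0.97042974 -2.59552392  0.90766867]
side [[535.7041891727124, 0.0, 278.9231288180666], [0.0, 535.7041891727124, 202.56052748454678], [0.0, 0.0, 1.0]] -0.10596299991527867 [-121.75580623 -865.61179271 1408.61782377] [-2.35135651  0.75546302 -0.27121005]
wrist [[308.68786381757155, 0.0, 278.69700052317114], [0.0, 308.68786381757155, 208.84451852507607], [0.0, 0.0, 1.0]] 0.005700582420683577 [649.75225897  70.05333447 372.40010946] [ 2.86338801e+00 -3.71415722e-04 -1.23921908e-03]
{'t': 0.15, 'qpos': array([-8.26125667e-02,  1.24355046e-01,  1.65135096e+00,  2.22160141e-05,
        1.36749818e+00, -8.25950532e-02]), 'dq': array([ 0.00056051, -0.00109062, -0.0048697 ,  0.00040566, -0.00126864,
       -0.00068225]), 'joint_torque': array([ 3.58459238e-04, -4.24227583e+01, -3.66012383e+01, -4.16494640e-05,
        4.65309960e-03, -1.53378886e-05]), 'ee_pos': array([6.49553720e+02, 5.42571638e-03, 2.44341075e+02]), 'tool_rot': array([ 1.20857077,  1.21048436, -1.21032395]), 'force': array([-0.00381963, -0.16871146,  0.28175347]), 'wrist_torque': array([ 0.04491226, -0.03592609,  0.02907979]), 'grip_width': 85.36378755159406}
```

View pics/scene0.png

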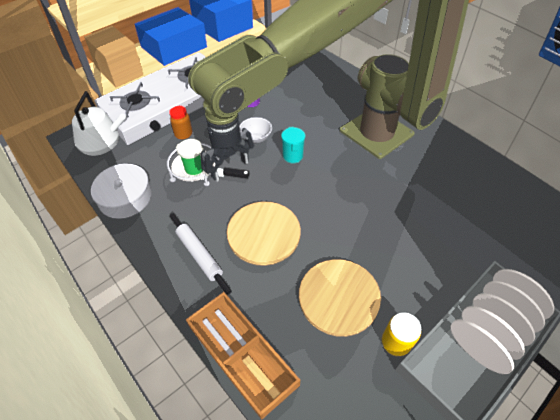

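View pics/side0.png

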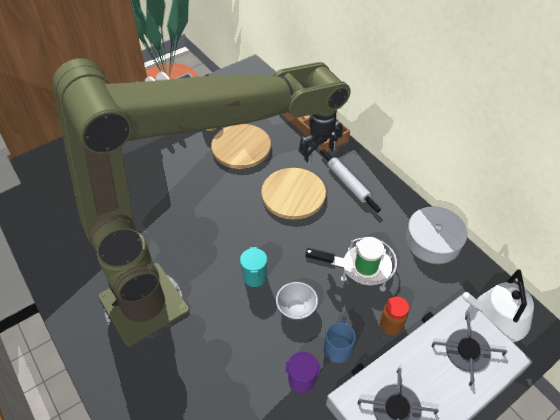

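View pics/wrist0.png

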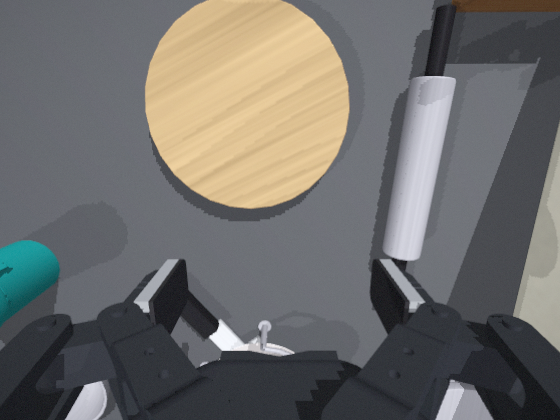

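The side view shows the spatula handle at about (320,256), the saucer and canister at (368,260), and two boards at (294,193) and (241,146). In the scene view the boards are at (263,233) and (340,297). Next I'll turn these into positions.

```bash
cat >> look.py <<'E'
from scipy.spatial.transform import Rotation as R
def ray(p,u,v):
    K=p["K"]; a=np.array([(u-K[0,2])/K[0,0],(v-K[1,2])/K[1,1]])
    b=a.copy()
    for _ in range(20): b=a/(1+p["k1"]*(b@b))
    d=R.from_rotvec(p["orientation"]).apply([b[0],b[1],1.]); return np.array(p["origin"]),d
def onz(p,u,v,z):
    o,d=ray(p,u,v); return o+d*(z-o[2])/d[2]
def proj(p,X):
    c=R.from_rotvec(p["orientation"]).inv().apply(np.atleast_2d(X)-p["origin"]); b=c[:,:2]/c[:,2:]
    b=b*(1+p["k1"]*(b**2).sum(1,keepdims=True)); return b*p["K"][0,0]+p["K"][:2,2]
def crop(p,x0,y0,x1,y1,f,name):
    cv2.imwrite("pics/"+name,cv2.resize(p["img"][y0:y1,x0:x1],None,fx=f,fy=f,interpolation=cv2.INTER_CUBIC))
E
python3 - <<'E'
from look import *
for n in ["scene","side"]:
    p=imaging.grab_frame(n)
    for l,z in [("board_top",25),("spatula_grip",10),("spatula_blade",4),("saucer_center",24),("canister_center",124),("rack",45),("rolling_pin",22),("mug",90),("jar",110),("bowl",50),("tin",100)]:
        for r in nets.regions_of(l,p)[:3]:
            e=r["extent"]; m=r["mask"]; ys,xs=np.nonzero(m)
            print(n,l,round(r["conf"],2),np.round(e).astype(int),onz(p,xs.mean(),ys.mean(),z).round(0)[:2])
    if n=="side": crop(p,290,220,410,310,6,"side_spat.png"); crop(p,190,110,350,230,5,"side_boards.png")
    else: crop(p,150,120,270,210,6,"scene_spat.png")
E
```

```text
scene board_top 0.82 [231 202 301 266] [623.  91.]
scene board_top 0.69 [296 258 381 336] [603. 386.]
scene board_top 0.22 [176 136 202 174] [ 611. -326.]
scene spatula_grip 0.56 [219 166 250 179] [ 537. -181.]
scene spatula_blade 0.71 [221 168 250 177] [ 530. -182.]
scene saucer_center 0.71 [172 160 205 179] [ 670. -299.]
scene canister_center 0.83 [178 137 201 172] [ 652. -231.]
scene canister_center 0.65 [277 130 303 163] [375. -58.]
scene canister_center 0.45 [251 102 255 104] [ 333. -306.]
scene rack 0.51 [170 146 211 183] [ 679. -231.]
scene rolling_pin 0.55 [167 213 234 294] [806.  25.]
scene jar 0.65 [169 107 190 140] [ 581. -411.]
scene jar 0.47 [167 147 212 182] [ 683. -178.]
scene bowl 0.82 [241 120 271 144] [ 361. -261.]
scene tin 0.61 [382 311 420 359] [592. 571.]
scene tin 0.43 [220 166 251 180] [ 577. -103.]
side board_top 0.87 [260 166 325 219] [606.  71.]
side board_top 0.62 [213 122 273 169] [588. 369.]
side spatula_grip 0.69 [304 249 344 268] [ 539. -188.]
side spatula_blade 0.61 [303 249 344 267] [ 541. -184.]
side spatula_blade 0.53 [381 296 408 335] [ 577. -466.]
side saucer_center 0.64 [347 250 391 284] [ 609. -303.]
side canister_center 0.93 [353 237 387 276] [ 592. -311.]
side canister_center 0.89 [241 244 270 285] [ 301. -150.]
side canister_center 0.66 [283 350 320 391] [ 226. -479.]
side rack 0.88 [343 240 394 289] [ 600. -333.]
side rack 0.56 [326 318 355 365] [ 381. -445.]
side rolling_pin 0.97 [316 151 382 213] [804.   5.]
side mug 0.89 [325 316 357 364] [ 364. -459.]
side jar 0.7 [380 298 408 333] [ 524. -495.]
side bowl 0.61 [271 284 320 318] [ 361. -276.]
```

View pics/side_spat.png

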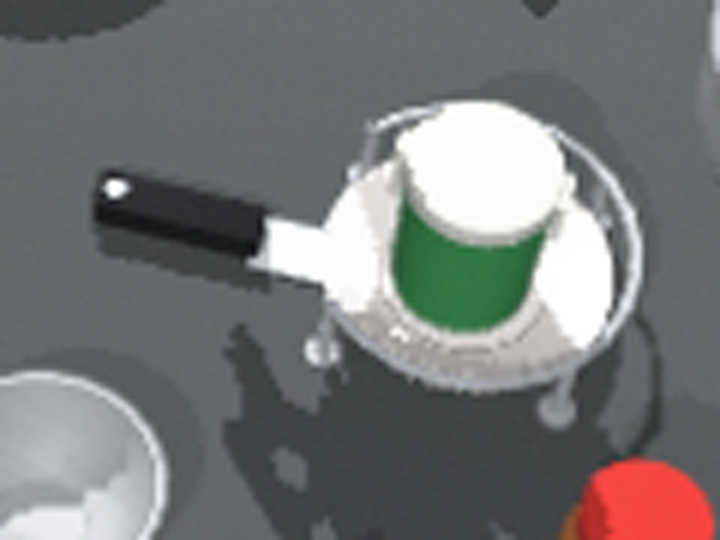

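View pics/scene_spat.png

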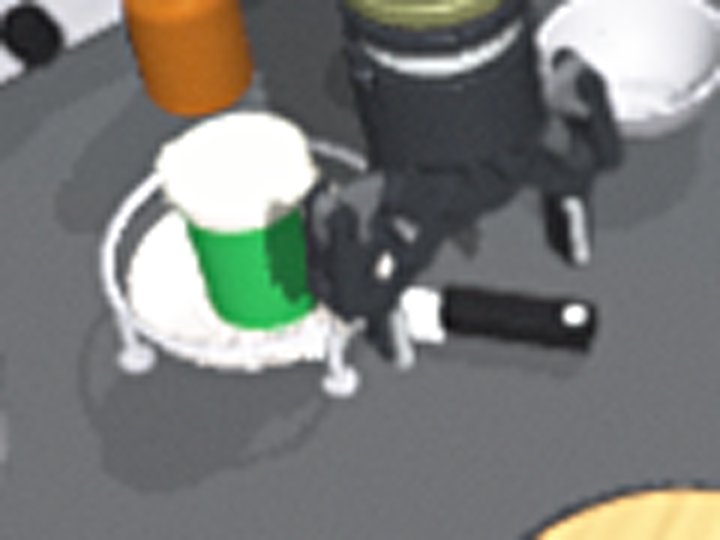

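View pics/side_boards.png

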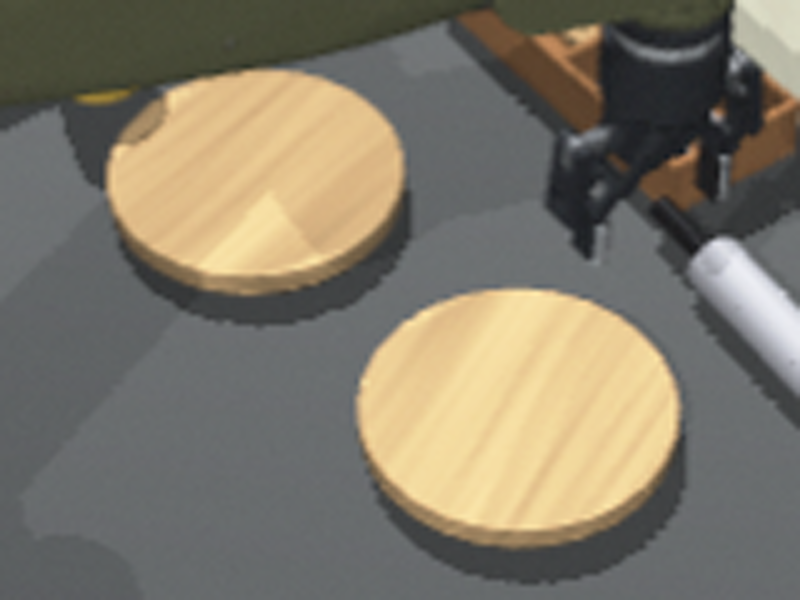

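```bash
python3 - <<'E'
from look import *
s=env.sense(); print(R.from_rotvec(s["tool_rot"]).as_matrix().round(3))
# rough: handle axis from crops (side crop /6 + (290,220))
p=pickle.load(open("side0.pkl","rb")); q=pickle.load(open("scene0.pkl","rb"))
# side: handle rear-top ~ (100,185), front-top (265,230) px crop ; 
for c in [(115,188),(265,235),(320,350),(557,410),(480,170)]:
    print("side",c,[onz(p,290+c[0]/6,220+c[1]/6,z).round(0)[:2] for z in (0,20,45,124)])
for c in [(575,315),(440,310),(340,382),(136,358),(240,155)]:
    print("scene",c,[onz(q,150+c[0]/6,120+c[1]/6,z).round(0)[:2] for z in (0,20,45,124)])
E
```

```text
[[ 0.  1.  0.]
 [-0.  0. -1.]
 [-1.  0.  0.]]
side (115, 188) [array([ 517., -137.]), array([ 508., -147.]), array([ 497., -160.]), array([ 461., -201.])]
side (265, 235) [array([ 563., -207.]), array([ 553., -216.]), array([ 541., -228.]), array([ 503., -265.])]
side (320, 350) [array([ 541., -278.]), array([ 532., -286.]), array([ 520., -296.]), array([ 483., -329.])]
side (557, 410) [array([ 616., -376.]), array([ 605., -382.]), array([ 592., -391.]), array([ 551., -419.])]
side (480, 170) [array([ 682., -242.]), array([ 671., -251.]), array([ 657., -262.]), array([ 612., -297.])]
scene (575, 315) [array([ 499., -156.]), array([ 510., -141.]), array([ 522., -121.]), array([563., -58.])]
scene (440, 310) [array([ 555., -211.]), array([ 565., -194.]), array([ 576., -173.]), array([ 612., -106.])]
scene (340, 382) [array([ 630., -203.]), array([ 638., -187.]), array([ 647., -166.]), array([ 678., -100.])]
scene (136, 358) [array([ 708., -296.]), array([ 714., -278.]), array([ 722., -254.]), array([ 746., -181.])]
scene (240, 155) [array([ 572., -399.]), array([ 581., -378.]), array([ 592., -353.]), array([ 627., -271.])]
```

Call:
{"name": "arm_command", "arguments": {"plan": [[-1,10,-30,42,-1,0,0],[-1,20,-60,85,-2,0,0],[-1,30,-90,127,-3,0,0],[-1,44,-120,170,-4,0,0],[-1,44,-120,170,-4,0,0],[-1,44,-120,170,-4,0,0]]}}

```text
t: 2.1
ee_pos: [530.3, -170.0, 201.7]
tool_rot: [0.683, 1.46, -0.682]
force: [-0.0, 0.1, 0.2]
grip_width: 85.4
```

```bash
python3 - <<'E'
from look import *
s=env.sense(); print(s["ee_pos"],R.from_rotvec(s["tool_rot"]).as_matrix().round(3),s["qpos"],s["t"])
for n in ["wrist","scene","side"]:
    p=imaging.grab_frame(n); pickle.dump(p,open(f"{n}1.pkl","wb")); cv2.imwrite(f"pics/{n}1.png",p["img"])
E
```

```text
[ 530.26742955 -170.02682492  201.70531586] [[ 0.001  0.767  0.642]
 [ 0.     0.642 -0.767]
 [-1.     0.001  0.   ]] [-4.06914943e-01 -5.04865163e-02  1.90411709e+00  4.96819245e-04
  1.28725552e+00 -1.10375949e+00] 2.1
```

View pics/wrist1.png

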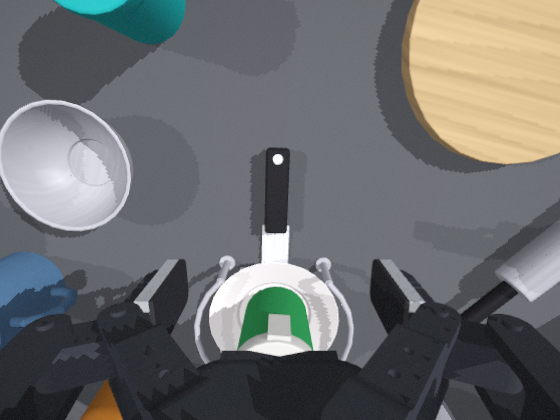

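View pics/side1.png

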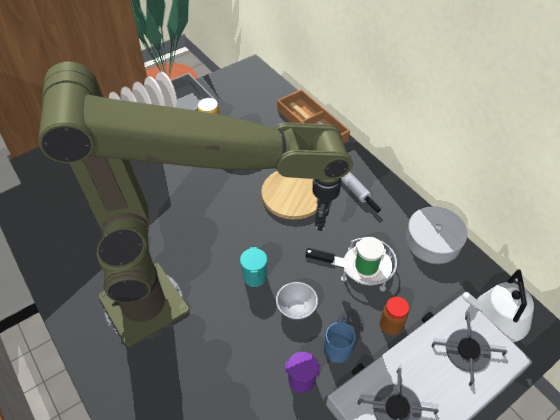

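The wrist view shows the handle running from (277,148) to (275,232). The white neck starts at about 232, and the rack's mouth posts have their tops at (227,262) and (323,263). I'll fit the handle and post poses from this.

```bash
python3 - <<'E'
from look import *
p=pickle.load(open("wrist1.pkl","rb"))
g=p["img"].max(2)
sub=g[130:260,250:305]
m=((g<60)).astype(np.uint8); n,l,st,c=cv2.connectedComponentsWithStats(m)
k=l[200,270]; print(k,st[k])
mask=l==k
ys,xs=np.nonzero(mask)
for y in range(148,234,8):
    r=np.nonzero(mask[y])[0]; print(y,r.min(),r.max(),end=" | ")
# optimise: silhouette of box (x,y,yaw)
def box(x,y,yaw,zs=(0,20)):
    d=np.array([np.cos(yaw),np.sin(yaw)]);w=np.array([-d[1],d[0]])
    return np.array([[*(np.array([x,y])+a*45*d+b*12*w),z] for a in(-1,1) for b in(-1,1) for z in zs])
def sil(P,X):
    h=cv2.convexHull((proj(P,X)*16).astype(np.int32)); im=np.zeros(P["img"].shape[:2],np.uint8)
    cv2.fillConvexPoly(im,h,255,cv2.LINE_AA,4); return im/255.
from scipy.optimize import minimize
msk=np.zeros(g.shape); msk[mask]=1
f=lambda v: ((sil(p,box(530+v[0],-175+v[1],np.deg2rad(-50+v[2])))-cv2.morphologyEx(msk,cv2.MORPH_CLOSE,np.ones((7,7))))**2).sum()
best=min((minimize(f,[a,b,c],method="Nelder-Mead",options=dict(initial_simplex=np.array([[a,b,c],[a+6,b,c],[a,b+6,c],[a,b,c+4]]))) for a in(-5,5) for b in(-8,4) for c in (-3,3)),key=lambda r:r.fun)
print(best.x+[530,-175,-50],best.fun,mask.sum())
for c in [(277,160),(276,190),(275,232)]: print(onz(p,*c,20).round(1))
a,b=onz(p,227,262,45),onz(p,323,263,45); print("posts",a,b,np.linalg.norm(a-b)); 
d=(b-a)[:2]; d/=np.linalg.norm(d); f=np.array([d[1],-d[0]]); print("rack dir",np.degrees(np.arctan2(f[1],f[0])),(a+b)[:2]/2+62*f)
for nm in ("scene1","side1"):
    q=pickle.load(open(nm+".pkl","rb")); 
    print(nm,proj(q,box(best.x[0]+530,best.x[1]-175,np.deg2rad(-50+best.x[2]),(20,))).round(1).tolist())
    crop(q,200,150,290,210,8,nm+"c.png") if nm[1]=="c" else crop(q,290,230,380,290,8,nm+"c.png")
# boards: HSV mask ellipse
E
```

```text
1 [ 265  148   25   85 1794]
148 269 282 | 156 266 289 | 164 266 288 | 172 266 288 | 180 265 288 | 188 265 287 | 196 265 287 | 204 265 287 | 212 265 286 | 220 265 286 | 228 266 285 | [ 530.4136319  -173.29544542  -52.41791796] 326.1478969627067 1794
[ 509.1 -146.3   20. ]
[ 527.9 -170.5   20. ]
[ 556.4 -206.4   20. ]
posts [ 534.04105828 -254.99375365   45.        ] [ 609.22625162 -193.7035581    45.        ] 97.00155342367044
rack dir -50.813435388293925 [ 610.80820412 -272.4044016 ]
scene1 [[248.8, 169.5], [247.0, 174.6], [223.4, 165.8], [221.4, 170.9]]
side1 [[305.0, 253.1], [307.0, 247.0], [333.0, 260.0], [334.8, 253.8]]
```

View pics/scene1c.png

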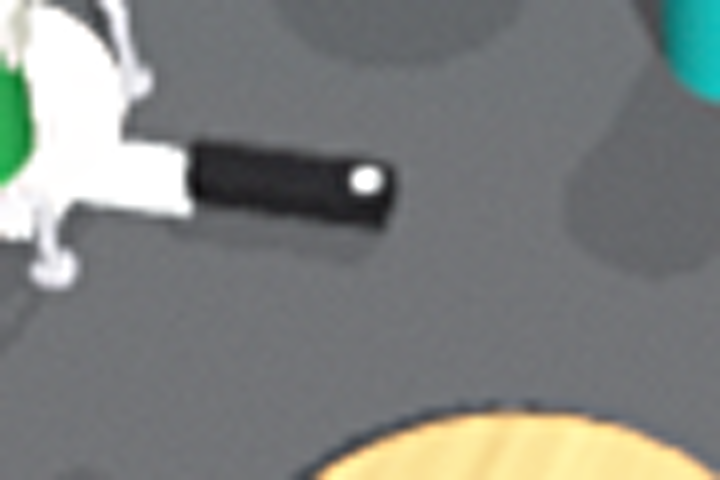

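View pics/side1c.png

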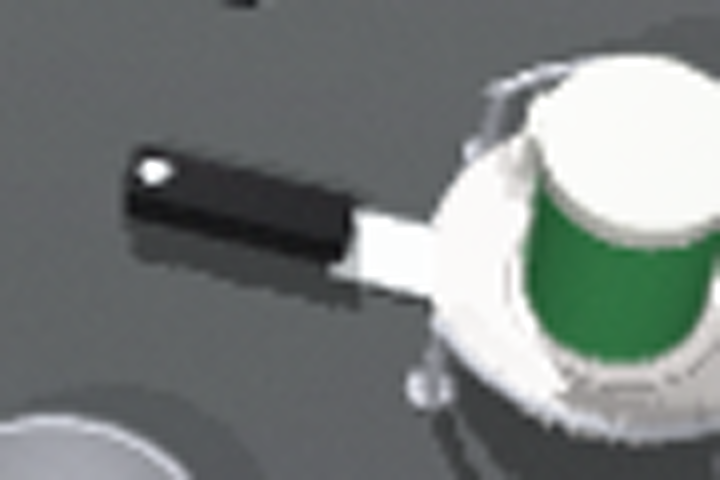

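```bash
python3 - <<'E'
from look import *
from scipy.optimize import least_squares
W,S,D=[pickle.load(open(n+"1.pkl","rb")) for n in("wrist","scene","side")]
a,b=onz(W,227,262,2),onz(W,323,263,2); print("posts wrist",a,b,np.linalg.norm(a-b))
a2,b2=onz(D,290+428/8,230+388/8,2),onz(D,290+475/8,230+152/8,2); print("posts side",a2,b2)
a3,b3=onz(S,200+138/8,150+82/8,2),onz(S,200+55/8,150+270/8,2); print("posts scene",a3,b3,)
for a,b in((a,b),(a2,b2),(a3,b3)):
    d=(b-a)[:2]; d/=np.linalg.norm(d); f=np.array([d[1],-d[0]]); print("rack dir",np.degrees(np.arctan2(f[1],f[0])),(a+b)[:2]/2+62*f)
obs={"W":(W,[(266,149),(289,149),(265,232),(286,232)]),"S":(S,[(247.9,178.1),(249.4,170.6),(224,175),(224.4,168.1)]),"D":(D,[(307.5,248.5),(306,253.7),(334,255),(333,259.4)])}
def top(v):
    x,y,yw=v; d=np.array([np.cos(yw),np.sin(yw)]);w=np.array([-d[1],d[0]])
    return [[*(np.array([x,y])+s*45*d+t*12*w),20] for s in(-1,1) for t in(-1,1)]
def res(v,keys):
    r=[]
    for k in keys:
        P,o=obs[k]; pr=proj(P,top(v)); o=np.array(o)
        # match corner order by end: nearest of the two
        for i in(0,2):
            pa=pr[i:i+2];oa=o[i:i+2]
            e=min([pa-oa,pa-oa[::-1]],key=lambda q:(q**2).sum()); r+=list((e/ (1 if k!="W" else 1)).ravel())
    return np.array(r)
for ks in("W","S","D","WSD"):
    q=least_squares(res,[530,-174,-.88],args=(ks,)); print(ks,q.x.round(1)[:2],np.degrees(q.x[2]).round(1),q.fun.round(1).std())
E
```

```text
posts wrist [ 541.38786423 -275.92682831    2.        ] [ 627.92005623 -205.38667628    2.        ] 111.6410914512049
posts side [ 540.19019919 -279.30145042    2.        ] [ 625.84537192 -205.99230369    2.        ]
posts scene [ 540.30074825 -268.67928775    2.        ] [ 630.51469558 -200.81290755    2.        ]
rack dir -50.81343538829393 [ 623.8285094  -288.71249802]
rack dir -49.440984215318906 [ 623.33210364 -289.75054737]
rack dir -53.046493756984596 [ 622.68006085 -284.29176094]
W [ 529.8 -172.1] -51.5 1.0307764064044151
S [ 534.7 -160.3] -50.0 0.9892389751723291
D [ 529.3 -175.6] -51.3 0.719374728496908
WSD [ 530.  -171.8] -51.4 1.2975872374869015
```

Call:
{"name": "arm_command", "arguments": {"plan": [[-1,10,-3,18,0.1,0,0],[-1,60,-3,18,0.1,0,0],[-1,110,-3,18,0.1,0,0],[-1,140,-3,18,0.1,0,0],[-1,140,-3,18,0.1,0,0],[-1,140,-3,18,0.1,0,0]]}}

```text
t: 3.0
ee_pos: [540.8, -185.7, 63.0]
tool_rot: [0.694, 1.454, -0.694]
force: [1.0, 0.2, 1.1]
grip_width: 85.0
```

```bash
python3 - <<'E'
from look import *
s=env.sense(); print(s["ee_pos"],s["force"])
for n in ["wrist","side"]:
    p=imaging.grab_frame(n); pickle.dump(p,open(f"{n}2.pkl","wb")); cv2.imwrite(f"pics/{n}2.png",p["img"])
T=R.from_rotvec(s["tool_rot"]).as_matrix(); W=pickle.load(open("wrist2.pkl","rb"))
m=W["img"].max(2)<60
for y in range(190,420,20):
    c=np.nonzero(m[y,200:360])[0]+200
    if len(c): print(y,c.min(),c.max())
E
```

```text
[ 540.77946841 -185.73163239   63.0458595 ] [1.0388825  0.18876848 1.11627348]
190 258 298
210 258 296
230 259 261
250 258 296
270 259 295
370 200 359
390 250 337
410 256 322
```

View pics/wrist2.png

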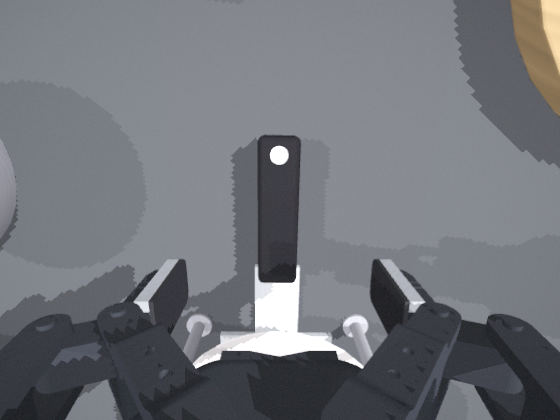

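```bash
python3 - <<'E'
from look import *
W=pickle.load(open("wrist2.pkl","rb"));s=env.sense()
T=R.from_rotvec(s["tool_rot"]).as_matrix()
for c in [(279,137),(277,280),(199,325),(355,325)]:
    for z in(2,20):
        P=onz(W,*c,z); print(c,z,P.round(1),((P-s["ee_pos"])@T).round(1))
E
```

```text
(279, 137) 2 [ 503.3 -138.5    2. ] [ 61.6   0.5 -61. ]
(279, 137) 20 [ 502.6 -137.8   20. ] [ 43.6   0.5 -61.9]
(277, 280) 2 [ 562.2 -213.4    2. ] [61.9 -0.8 34.2]
(277, 280) 20 [ 556.  -205.5   20. ] [43.9 -0.7 24.3]
(199, 325) 2 [ 541.4 -276.2    2. ] [ 62.  -56.5  69.9]
(199, 325) 20 [ 537.1 -262.4   20. ] [ 43.9 -51.1  56.6]
(355, 325) 2 [ 628.1 -206.2    2. ] [62.2 54.9 70.1]
(355, 325) 20 [ 615.6 -199.    20. ] [44.1 49.7 56.8]
```

Call:
{"name": "arm_command", "arguments": {"plan": [[-1,20,0,-3,0,0,0],[-1,40,0,-3,0,0,0],[-1,46,0,-3,0,0,0],[-1,46,0,-3,0,0,0],[-1,46,0,-3,0,0,0]]}}

```text
t: 3.72
ee_pos: [537.8, -183.6, 15.7]
tool_rot: [0.695, 1.456, -0.695]
force: [-0.5, -0.1, -0.1]
grip_width: 85.6
```

Call:
{"name": "arm_command", "arguments": {"plan": [[0,0,0,0,0,0,0],[0.5,0,0,0,0,0,0],[1,0,0,0,0,0,0],[1,0,0,0,0,0,0],[1,0,0,0,0,0,0],[1,0,0,0,0,0,0]], "newtons": 60}}

```text
t: 4.47
ee_pos: [537.6, -183.6, 15.8]
tool_rot: [0.695, 1.456, -0.695]
force: [-1.3, -0.8, 4.1]
grip_width: 22.5
```

```bash
python3 - <<'E'
from look import *
s=env.sense(); print(s["t"],s["ee_pos"],s["force"],s["grip_width"],s["wrist_torque"])
for n in ["wrist","side"]:
    p=imaging.grab_frame(n); pickle.dump(p,open(f"{n}3.pkl","wb")); cv2.imwrite(f"pics/{n}3.png",p["img"])
crop(p,280,200,410,300,6,"side3c.png")
E
```

```text
4.475 [ 537.62001119 -183.59916506   15.78780863] [-1.27813923 -0.77274927  4.13361559] 22.454171911125986 [ 0.03355271  0.18611823 -0.23995714]
```

View pics/side3c.png

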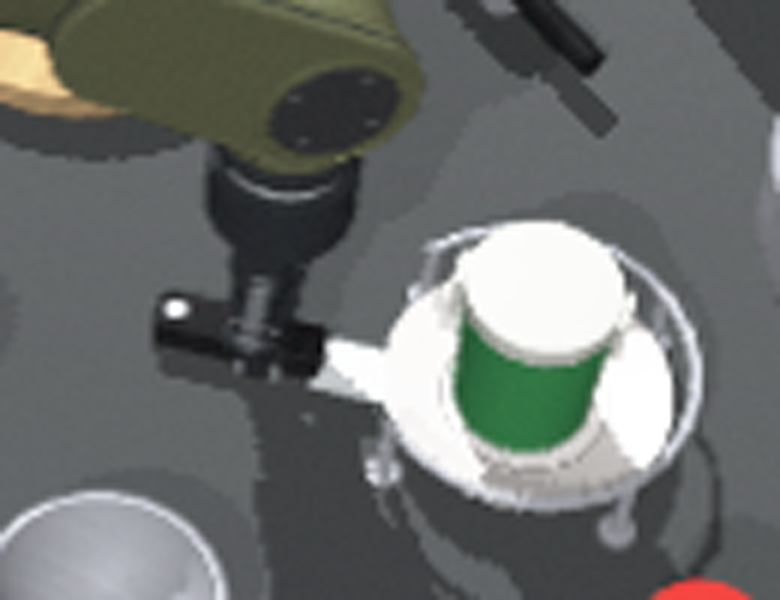

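View pics/wrist3.png

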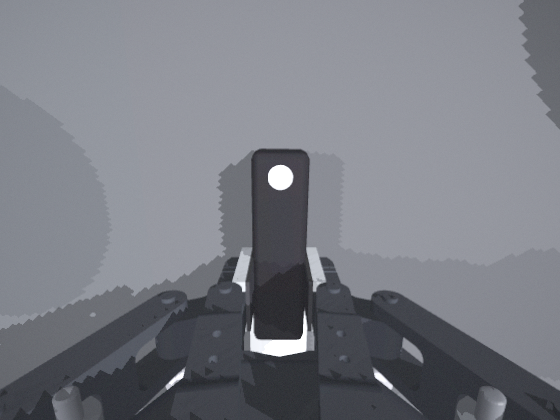

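Call:
{"name": "arm_command", "arguments": {"plan": [[1,0,0,-2,0,0,0],[1,0,0,-6,0,0,0],[1,0,0,-11,0,0,0],[1,0,0,-16,0,0,0],[1,0,0,-21,0,0,0],[1,0,0,-26,0,0,0],[1,0,0,-31,0,0,0],[1,0,0,-36,0,0,0],[1,0,0,-40,0,0,0],[1,0,0,-40,0,0,0]], "newtons": 90}}

```text
t: 5.82
ee_pos: [513.0, -152.6, 15.9]
tool_rot: [0.694, 1.454, -0.694]
force: [3.0, -4.0, 2.5]
grip_width: 22.1
```

```bash
python3 - <<'E'
from look import *
s=env.sense(); print(s["t"],s["ee_pos"],s["force"],s["grip_width"],s["wrist_torque"])
p=imaging.grab_frame("side"); crop(p,260,200,410,300,5,"side4c.png")
E
```

```text
5.825 [ 512.99072173 -152.62844165   15.93740732] [ 3.04245257 -4.0442056   2.49230768] 22.077782583708796 [-0.52051467 -0.42667322  0.01632295]
```

View pics/side4c.png

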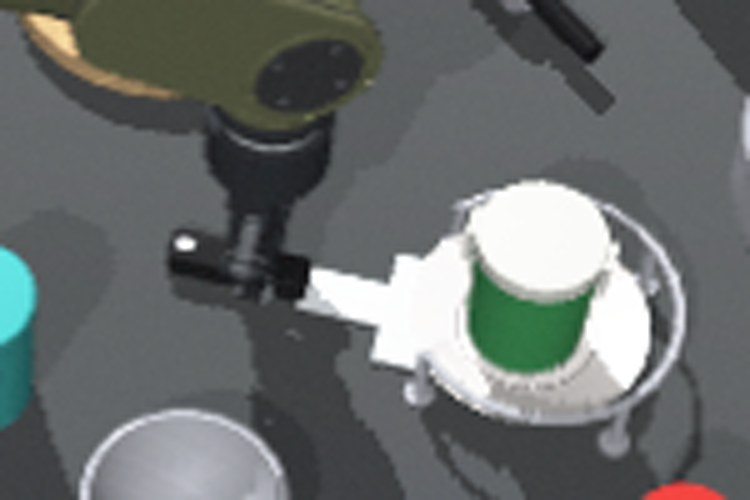

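The blade is coming out between the mouth posts, and the canister is still upright on the saucer at crop (540,280). I'll keep pulling at the same pace.

Call:
{"name": "arm_command", "arguments": {"plan": [[1,0,0,-3,0,0,0],[1,0,0,-8,0,0,0],[1,0,0,-13,0,0,0],[1,0,0,-18,0,0,0],[1,0,0,-23,0,0,0],[1,0,0,-28,0,0,0],[1,0,0,-33,0,0,0],[1,0,0,-38,0,0,0],[1,0,0,-43,0,0,0],[1,0,0,-48,0,0,0]]}}

```text
t: 7.12
ee_pos: [482.5, -115.1, 15.9]
tool_rot: [0.694, 1.455, -0.695]
force: [6.4, -9.0, 7.1]
grip_width: 21.7
```

Call:
{"name": "arm_command", "arguments": {"plan": [[1,0,0,-5,0,0,0],[1,0,0,-10,0,0,0],[1,0,0,-15,0,0,0],[1,0,0,-20,0,0,0],[1,0,0,-26,0,0,0],[1,0,0,-32,0,0,0],[1,0,0,-38,0,0,0],[1,0,0,-46,0,0,0],[1,0,0,-54,0,0,0],[1,0,0,-62,0,0,0]]}}

```text
t: 8.38
ee_pos: [443.4, -66.8, 15.9]
tool_rot: [0.694, 1.455, -0.694]
force: [0.4, -1.6, 8.3]
grip_width: 22.0
```

```bash
python3 - <<'E'
from look import *
s=env.sense(); print(s["t"],s["ee_pos"],s["force"],s["grip_width"],s["wrist_torque"])
p=imaging.grab_frame("side"); crop(p,230,180,410,300,4,"side5c.png")
p=imaging.grab_frame("scene"); cv2.imwrite("pics/scene5.png",p["img"]); pickle.dump(p,open("scene5.pkl","wb"))
E
```

```text
8.375 [443.38253778 -66.78839365  15.88626922] [ 0.37830109 -1.63772306  8.30998474] 22.02200135991341 [-0.52209611 -0.37483961 -0.036151  ]
```

View pics/side5c.png

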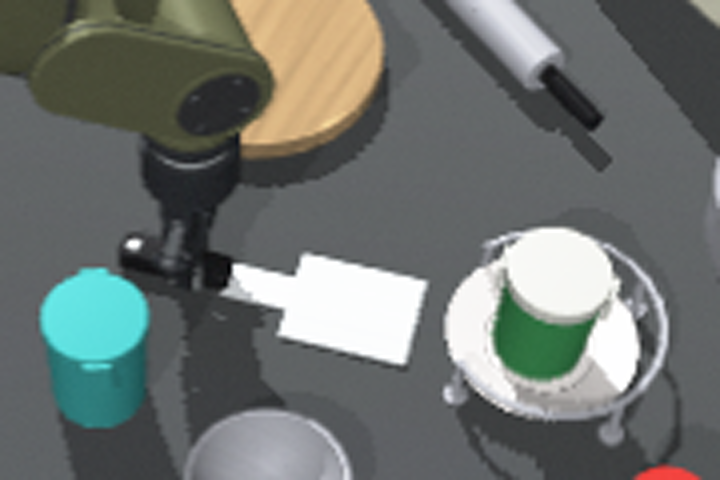

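View pics/scene5.png

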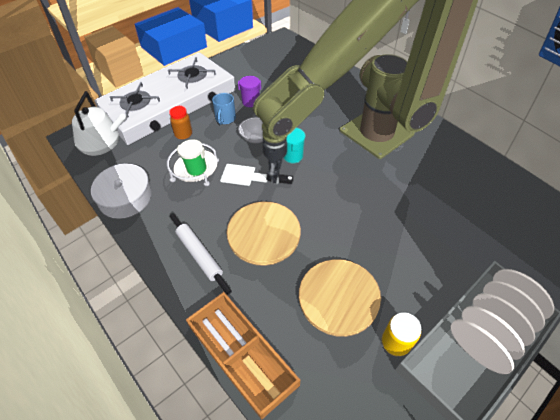

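The side crop shows the blade fully out at crop (355,310), clear of the saucer rim, with the canister upright at (555,310). Board candidates in the scene picture are (263,233) and (340,297). I'll fit both boards and confirm which one is farthest left.

```bash
python3 - <<'E'
from look import *
from scipy.optimize import minimize
S=pickle.load(open("scene5.pkl","rb")); D=pickle.load(open("side0.pkl","rb"))
def cm(P,seed,thr):
    hsv=cv2.cvtColor(P["img"],cv2.COLOR_BGR2HSV); m=cv2.inRange(hsv,(8,60,60),(30,255,255))
    n,l,st,c=cv2.connectedComponentsWithStats(m); k=l[seed[1],seed[0]]; return (l==k)
def sil(P,x,y):
    t=np.linspace(0,2*np.pi,60); X=[[x+110*np.cos(a),y+110*np.sin(a),z] for a in t for z in(0,25)]
    im=np.zeros(P["img"].shape[:2],np.uint8); cv2.fillConvexPoly(im,cv2.convexHull((proj(P,X)*16).astype(np.int32)),255,cv2.LINE_AA,4); return im/255.
for nm,P,seed,g in [("scene A",S,(340,297),(600,380)),("scene B",S,(263,233),(615,80)),("side A",D,(241,150),(600,380)),("side B",D,(294,193),(615,80))]:
    m=cm(P,seed,0).astype(float)
    f=lambda v:((sil(P,*v)-m)**2).sum()
    r=min((minimize(f,[g[0]+a,g[1]+b],method="Nelder-Mead",options=dict(initial_simplex=[[g[0]+a,g[1]+b],[g[0]+a+10,g[1]+b],[g[0]+a,g[1]+b+10]])) for a in(-8,8) for b in(-8,8)),key=lambda r:r.fun)
    print(nm,m.sum(),r.x.round(1),r.fun.round(0))
crop(S,210,190,400,350,4,"boards_conf.png")
E
```

```text
scene A 5026.0 [592.5 379.3] 131.0
scene B 3772.0 [613.6  79.8] 110.0
side A 2158.0 [597.6 385.2] 121.0
side B 2671.0 [618.4  84.2] 151.0
```

View pics/boards_conf.png

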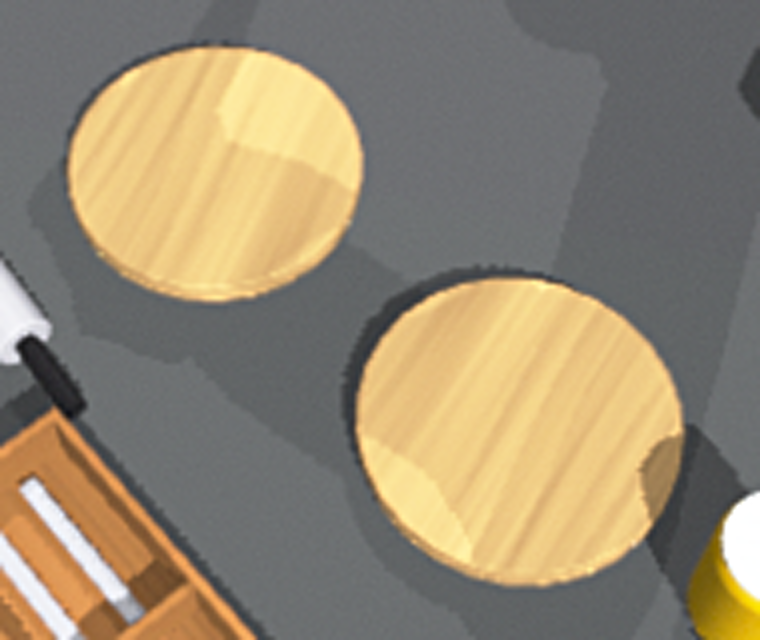

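Two boards fit the description: scene (340,297) at y≈382 mm and scene (263,233) at y≈82 mm. The target is the one at y≈382, centre about (595,382), since it is farthest to the robot's left, and the crop confirms it. I'll lift straight up and check for droop.

Call:
{"name": "arm_command", "arguments": {"plan": [[1,-3,0,0,0,0,0],[1,-12,0,0,0,0,0],[1,-30,0,0,0,0,0],[1,-55,0,0,0,0,0],[1,-85,0,0,0,0,0],[1,-115,0,0,0,0,0],[1,-145,0,0,0,0,0],[1,-160,0,0,0,0,0],[1,-165,0,0,0,0,0],[1,-165,0,0,0,0,0]], "newtons": 115}}

```text
t: 9.72
ee_pos: [442.3, -66.6, 179.3]
tool_rot: [0.695, 1.459, -0.695]
force: [0.2, 0.1, -1.5]
grip_width: 21.6
```

```bash
python3 - <<'E'
from look import *
s=env.sense(); print(s["t"],s["ee_pos"],s["force"],s["grip_width"],s["wrist_torque"],R.from_rotvec(s["tool_rot"]).as_matrix().round(3))
for n in ["wrist","side","scene"]:
    p=imaging.grab_frame(n); cv2.imwrite(f"pics/{n}6.png",p["img"]); pickle.dump(p,open(f"{n}6.pkl","wb"))
E
```

```text
9.725 [442.3351482  -66.639005   179.29952242] [ 0.20170889  0.08497544 -1.4584154 ] 21.58032106084552 [ 0.09254552  0.06907936 -0.00625811] [[-0.002  0.777  0.629]
 [ 0.001  0.629 -0.777]
 [-1.    -0.001 -0.002]]
```

View pics/side6.png

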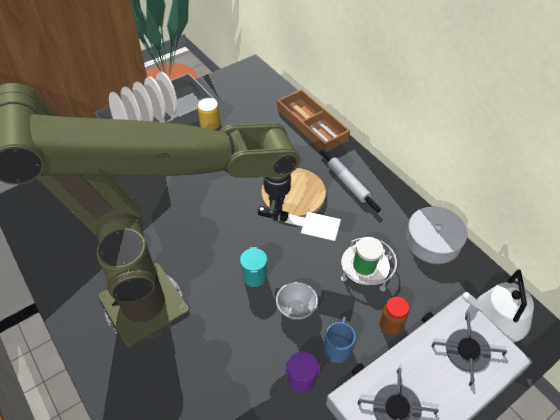

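View pics/wrist6.png

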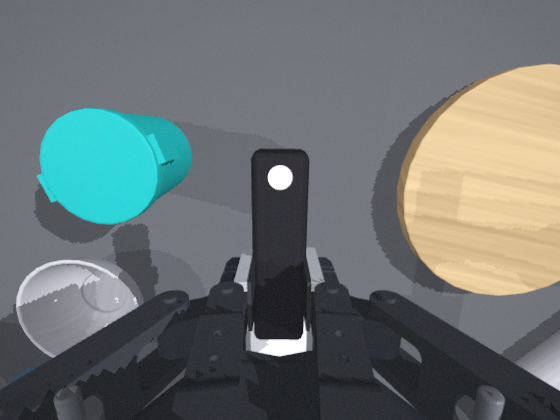

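View pics/scene6.png

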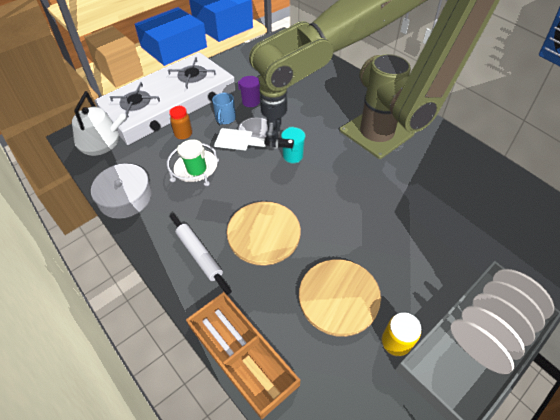

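No droop: the handle sits at the same wrist-view pixels as before, and the canister is upright in the rack in both views. Now I'll carry it over to the left board, turning to yaw 0 on the way.

Call:
{"name": "arm_command", "arguments": {"plan": [[1,0,12,-13,-0.2,0,0],[1,0,40,-43,-0.7,0,0],[1,0,80,-85,-1.3,0,0],[1,0,120,-128,-2.0,0,0],[1,0,160,-171,-2.7,0,0],[1,0,200,-213,-3.3,0,0],[1,0,240,-256,-4.0,0,0],[1,0,277,-295,-4.6,0,0],[1,0,299,-318,-5.0,0,0],[1,0,308,-328,-5.1,0,0]]}}

```text
t: 11.12
ee_pos: [475.3, 383.2, 178.9]
tool_rot: [-0.003, 1.573, 0.001]
force: [0.3, -0.3, -1.2]
grip_width: 21.2
```

Call:
{"name": "arm_command", "arguments": {"plan": [[1,20,0,0,0,0,0],[1,50,0,0,0,0,0],[1,70,0,0,0,0,0],[1,80,0,0,0,0,0],[1,80,0,0,0,0,0]]}}

```text
t: 11.75
ee_pos: [475.6, 381.1, 99.4]
tool_rot: [-0.0, 1.572, -0.001]
force: [0.1, -0.2, -0.9]
grip_width: 21.7
```

```bash
python3 - <<'E'
from look import *
s=env.sense(); print(s["t"],s["ee_pos"],s["force"],s["grip_width"],s["wrist_torque"],R.from_rotvec(s["tool_rot"]).as_matrix().round(3))
for n in ["wrist","side","scene"]:
    p=imaging.grab_frame(n); cv2.imwrite(f"pics/{n}7.png",p["img"]); pickle.dump(p,open(f"{n}7.pkl","wb"))
crop(p,250,230,410,350,5,"scene7c.png")
E
```

```text
11.75 [475.63115426 381.13304839  99.3866677 ] [ 0.07207598 -0.1945743  -0.94345395] 21.736983574207905 [-0.02008297  0.15075147  0.02703233] [[-0.001  0.001  1.   ]
 [-0.001  1.    -0.001]
 [-1.    -0.001 -0.001]]
```

View pics/side7.png

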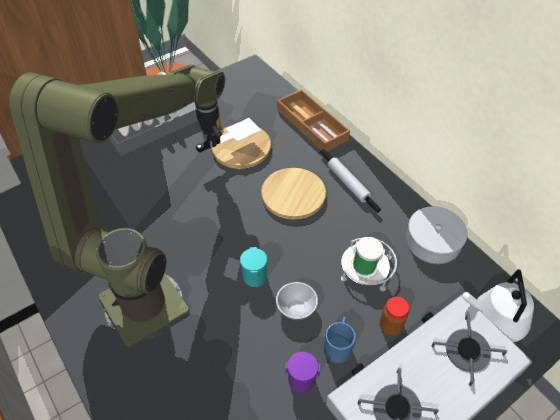

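View pics/scene7c.png

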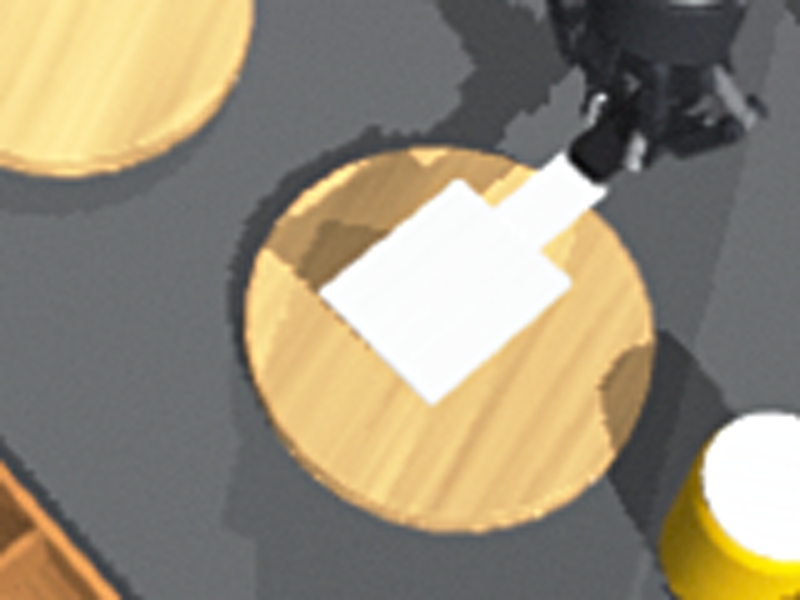

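View pics/wrist7.png

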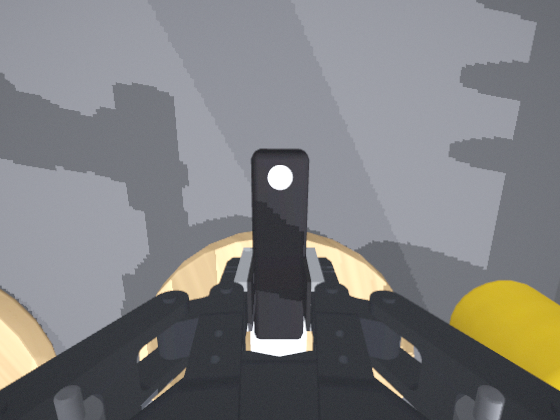

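```bash
python3 - <<'E'
from look import *
p=pickle.load(open("scene7.pkl","rb"))
X=np.array([onz(p,250+a/5,230+b/5,88) for a,b in [(460,180),(570,285),(432,405),(320,290)]]); print(X.round(0),X.mean(0))
p=pickle.load(open("side7.pkl","rb")); crop(p,190,100,280,170,8,"side7c.png")
E
```

```text
[[559. 345.  88.]
 [561. 426.  88.]
 [660. 425.  88.]
 [658. 343.  88.]] [609.65543741 384.82064595  88.        ]
```

View pics/side7c.png

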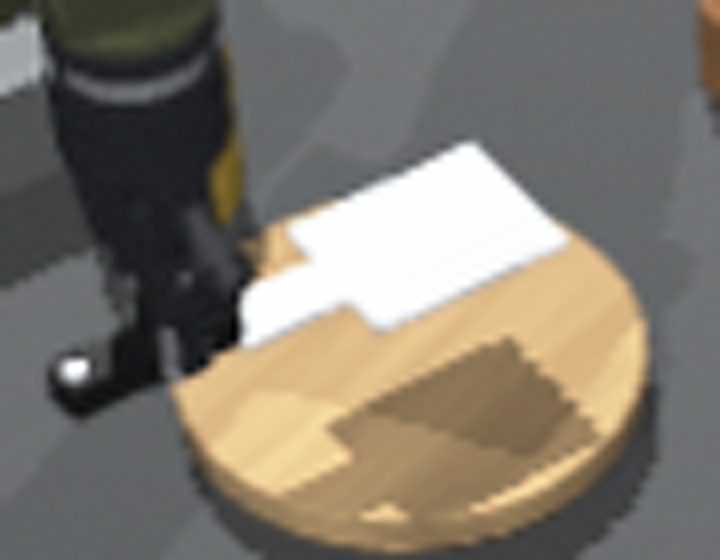

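Call:
{"name": "arm_command", "arguments": {"plan": [[1,15,0,0,0,0,0],[1,32,0,0,0,0,0],[1,45,0,0,0,0,0],[1,52,0,0,0,0,0],[1,55,0,0,0,0,0],[1,56,0,0,0,0,0],[1,57,0,0,0,0,0],[1,57,0,0,0,0,0]]}}

```text
t: 12.9
ee_pos: [476.1, 382.0, 43.7]
tool_rot: [0.0, 1.57, 0.0]
force: [-0.1, -1.0, -2.5]
grip_width: 21.6
```

Call:
{"name": "arm_command", "arguments": {"plan": [[1,0.5,0,0,0,0,0],[1,1,0,0,0,0,0],[1,1.5,0,0,0,0,0],[1,1.5,0,0,0,0,0]]}}

```text
t: 13.4
ee_pos: [475.9, 381.9, 41.8]
tool_rot: [-0.0, 1.571, -0.0]
force: [-0.7, 0.3, -1.6]
grip_width: 21.4
```

Call:
{"name": "arm_command", "arguments": {"plan": [[1,0.5,0,0,0,0,0],[1,1,0,0,0,0,0],[1,1,0,0,0,0,0]]}}

```text
t: 13.78
ee_pos: [476.0, 381.9, 41.0]
tool_rot: [0.0, 1.571, 0.0]
force: [-0.9, -1.5, -1.0]
grip_width: 21.5
```

Call:
{"name": "arm_command", "arguments": {"plan": [[1,0.5,0,0,0,0,0],[1,1,0,0,0,0,0],[1,1,0,0,0,0,0]]}}

```text
t: 14.15
ee_pos: [476.0, 382.0, 41.0]
tool_rot: [-0.0, 1.571, -0.0]
force: [-3.3, -3.9, 7.0]
grip_width: 21.2
```

```bash
python3 - <<'E'
from look import *
s=env.sense(); print(s["t"],s["ee_pos"],s["force"],s["wrist_torque"])
for n in ["side","scene"]:
    p=imaging.grab_frame(n); pickle.dump(p,open(f"{n}8.pkl","wb"))
    crop(p,*((250,230,410,350,5) if n=="scene" else (190,100,280,170,8)),n+"8c.png")
s=env.sense(); print(s["t"],s["ee_pos"],s["force"],s["wrist_torque"])
E
```

```text
14.15 [476.02610221 382.00586533  40.99959156] [-3.31952616 -3.85267487  6.96700875] [-0.37636479  0.60735647 -0.05603984]
14.25 [476.00645061 382.00801756  41.02223997] [-4.05927427 -2.69071876  6.51328161] [-0.41346378  0.56921854 -0.028605  ]
```

View pics/side8c.png

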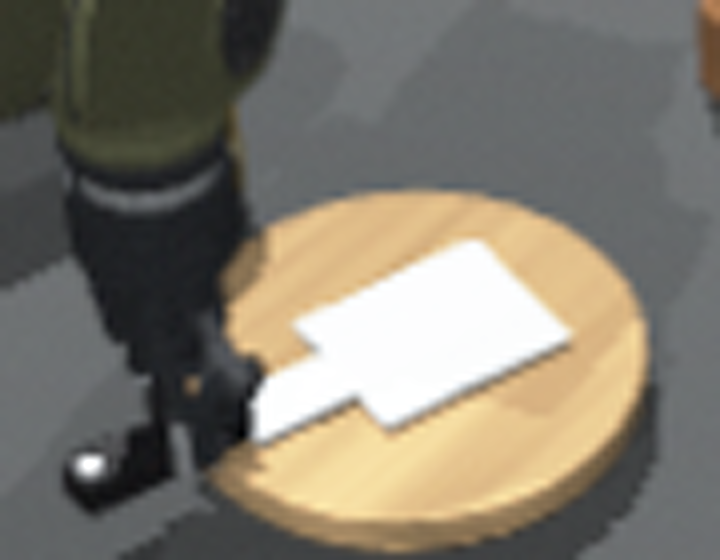

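View pics/scene8c.png

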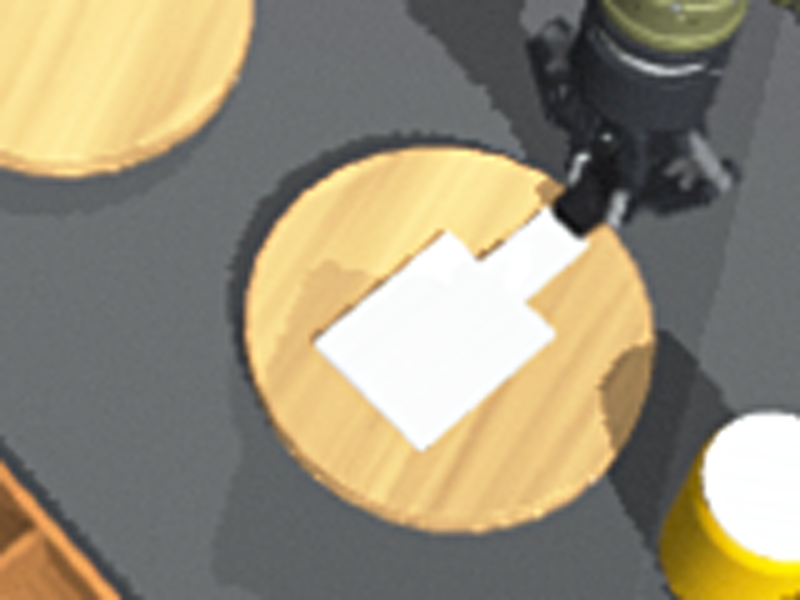

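The blade lies within the board in both views and contact is about 8 N. I'll release and retreat upward.

Call:
{"name": "arm_command", "arguments": {"plan": [[0.45,0,0,0,0,0,0],[0.3,0,0,0,0,0,0],[0,0,0,0,0,0,0],[-0.5,0,0,0,0,0,0],[-0.8,0,0,0,0,0,0],[-0.8,0,0,0,0,0,0],[-0.8,0,0,0,0,0,0]], "newtons": 20}}

```text
t: 15.12
ee_pos: [475.9, 381.9, 39.8]
tool_rot: [-0.0, 1.571, 0.0]
force: [0.5, 0.1, 0.7]
grip_width: 77.0
```

Call:
{"name": "arm_command", "arguments": {"plan": [[-0.8,-5,0,0,0,0,0],[-0.8,-20,0,0,0,0,0],[-0.8,-45,0,0,0,0,0],[-0.8,-80,0,0,0,0,0],[-0.8,-120,0,0,0,0,0],[-0.8,-150,0,0,0,0,0],[-0.8,-150,0,-40,0,0,0],[-0.8,-150,0,-80,0,0,0],[-0.8,-150,0,-80,0,0,0]]}}

```text
t: 16.25
ee_pos: [394.2, 382.1, 191.0]
tool_rot: [-0.001, 1.57, 0.002]
force: [0.2, 0.3, 0.7]
grip_width: 76.9
```

```bash
python3 - <<'E'
from look import *
s=env.sense(); print(s["t"],s["ee_pos"],s["force"],s["grip_width"])
for n in ["side","scene"]:
    p=imaging.grab_frame(n); pickle.dump(p,open(f"{n}9.pkl","wb")); cv2.imwrite(f"pics/{n}9.png",p["img"])
    crop(p,*((250,230,410,350,5) if n=="scene" else (190,100,280,170,8)),n+"9c.png")
p=pickle.load(open("side9.pkl","rb")); crop(p,320,220,410,300,7,"side9r.png")
E
```

```text
16.25 [394.19379473 382.0637992  191.00526692] [0.15651679 0.27810409 0.70228753] 76.91781159321836
```

View pics/scene9.png

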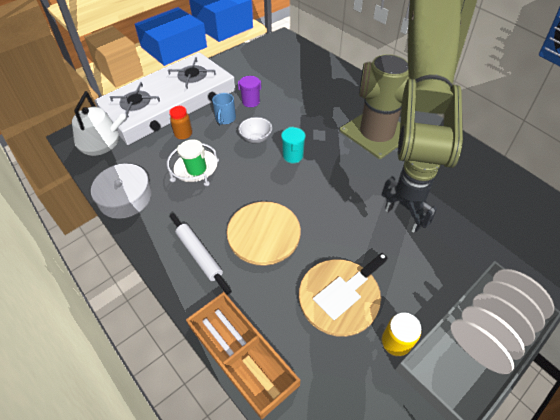

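View pics/scene9c.png

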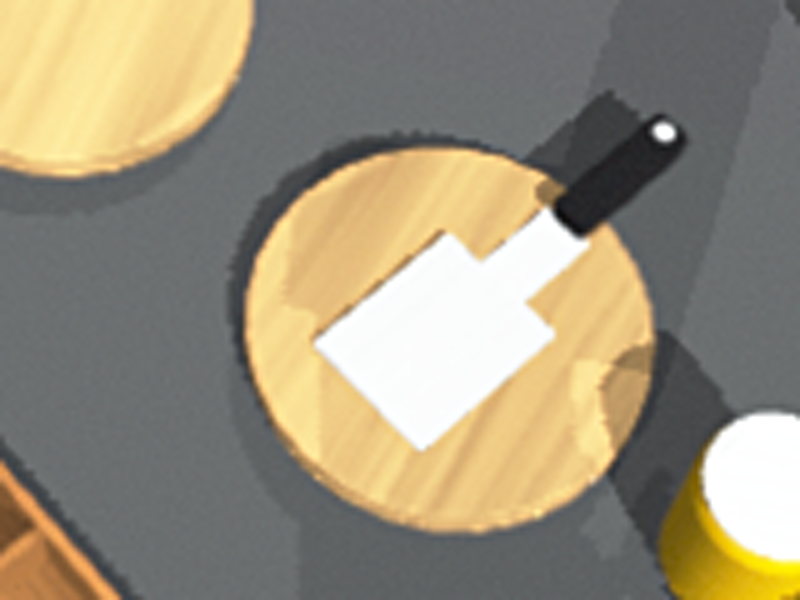

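View pics/side9c.png

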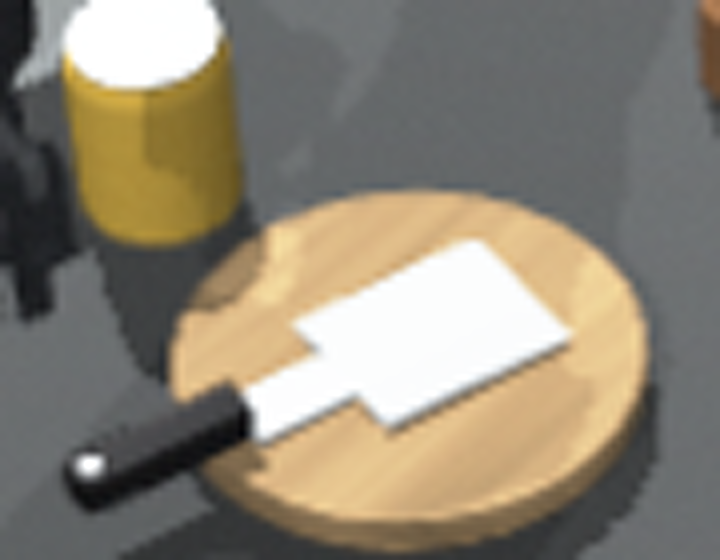

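View pics/side9r.png

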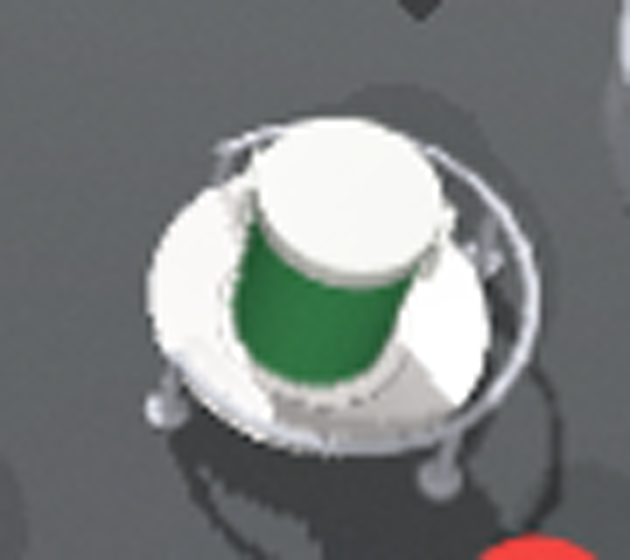

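The spatula lies on the board with the canister upright on the saucer. The saucer has slid towards the mouth posts, so I'll measure its offset.

```bash
python3 - <<'E'
from look import *
from scipy.optimize import least_squares
D=pickle.load(open("side9.pkl","rb"));S=pickle.load(open("scene9.pkl","rb"));
crop(S,155,130,230,190,10,"scene9r.png")
t=np.linspace(0,2*np.pi,360)
def circ(x,y,z,r): return np.c_[x+r*np.cos(t),y+r*np.sin(t),0*t+z]
def fit(P,pts,z,r,g):
    f=lambda v:[np.min(np.hypot(*(proj(P,circ(*v,z,r))-q).T)) for q in pts]
    q=least_squares(f,g); return q.x.round(1),np.round(f(q.x),1)
c=lambda a:np.array([(320+u/7,220+v/7) for u,v in a])
print("saucer",fit(D,c([(148,300),(165,235),(195,205),(230,185),(488,330),(478,380),(455,415),(175,360),(240,430)]),20,75,(620,-288)))
print("lid",fit(D,c([(258,190),(345,118),(443,200),(290,255),(350,277),(400,265),(290,140),(410,140)]),120,40,(620,-288)))
print("can base (20..)",fit(D,c([(233,310),(245,350),(280,378),(320,387),(360,378),(390,355)]),24,38,(620,-288)))
# wire top z45 back
print("posts",[onz(D,320+u/7,220+v/7,2).round(0) for u,v in [(167,408),(440,482),(487,260)]])
# blade vs board in scene, board stationarity
d0=pickle.load(open("scene5.pkl","rb"))
X=np.array([onz(S,250+a/5,230+b/5,29) for a,b in [(447,231),(555,333),(421,451),(315,342)]]); print("blade",X.mean(0).round(0))
E
```

```text
saucer (array([ 621.7, -287. ]), array([0.5, 0.5, 0.2, 0.2, 0.5, 0.1, 0.5, 0.9, 0.2]))
lid (array([ 614.7, -294.7]), array([0.3, 0.2, 0.5, 0.2, 0.1, 0.6, 0.9, 0.2]))
can base (20..) (array([ 616. , -289.5]), array([0.4, 0.1, 0.2, 0.1, 0.2, 0.2]))
posts [array([ 542., -279.,    2.]), array([ 613., -378.,    2.]), array([ 709., -305.,    2.])]
blade [609. 385.  29.]
```

View pics/scene9r.png

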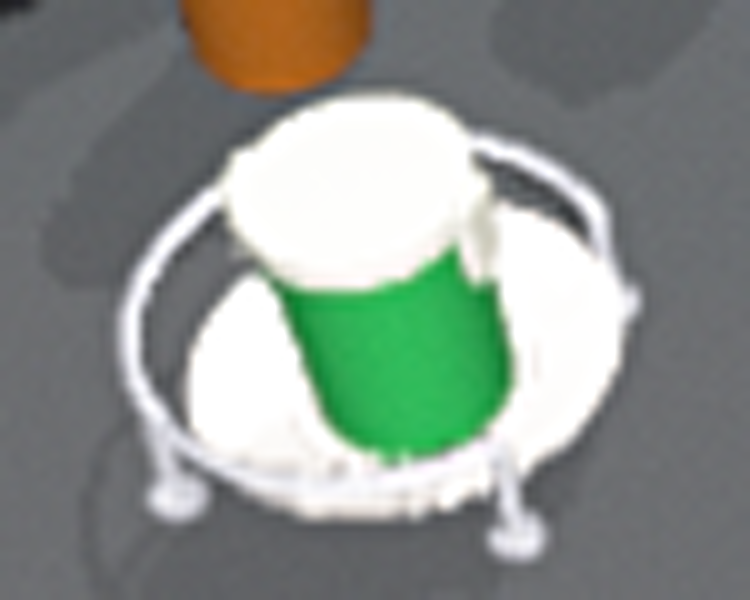

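```bash
python3 - <<'E'
from look import *
print(workorder.finish_job()); print(env.sense()["t"])
E
```

```text
the job is handed in; nothing more can be done
None
the job is handed in; nothing more can be done
```

I gripped the spatula by its handle, pulled it slowly and level out of the rack's mouth, and carried it to the board farthest to the robot's left (y≈382 mm). I lowered it until it made contact at about 8 N, released it, backed away and handed the job in at about 16 s. The hand-in gives no verdict, so the figures below are my own last measurements.

| Check | Measured | Limit |
|---|---|---|
| Blade centre to board centre | about 17 mm, whole blade on the board | 60 mm |
| Saucer to rack middle | about 6 mm | 25 mm |
| Canister to saucer | about 6 to 10 mm, standing upright | 25 mm |

- **Board and bystanders:** they look unmoved in the pictures; I did not measure them after the placing.
- **Gripper:** open, raised and clear of everything, with no contact force left.
- **Camera disagreement:** the scene and side cameras differ by about 5 to 8 mm in their position fits. This is well inside every limit.

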